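Push four vials into the bay with a straightedge

ROBOT

A 6-joint arm with a two-finger parallel gripper is mounted at the origin on a cart in front of the work surface, level with it; the furniture and walls round the work are solid. World frame = base frame: x ahead of the robot, y to its left, z up, the work surface at z = 0. Lengths are in m, angles in rad, forces in N, time in s.
With the tool pointing down it reaches from about 0.275 to 0.875 m from the base axis. Payload 12.5 kg.
Tool frame: the origin (TCP) lies at the very end of the fingers, on their centre line; the grasp point (between the pads) lies 19 mm behind it; z points along the fingers, y is the line along which they close (so a half turn about z gives the same grasp; the last joint's range is limited). The gripper opens to 85 mm and grips with 20 to 120 N. Pads are 22 mm wide; open, the fingers measure 114 mm over their backs; the gripper's body (76 mm by 85 mm) begins 54 mm behind the grasp point. The pads swing forward as they close: fully open they stand 13 mm farther back than shut.
Start: joints at [1.018, 0.351, 1.652, -0, 1.139, -0.085], TCP at [0.248, 0.491, 0.231] pointing down, gripper open.
Joint ranges: [-2.75, 2.75], [-0.79, 2.1], [0.01, 2.65], [-1.57, 4.71], [0.07, 3.14], [-2.87, 2.87]. Speed limits (rad/s): [2.22, 2.22, 2.79, 3.14, 3.14, 3.14].

INTERFACE

Orientations are given as a 3x3 rotation matrix whose columns are the frame's x, y, z axes.
In Python, from bench import manip gives the robot as it stands. Calls block until the motion is done:
- manip.move_ptp(position, orientation): joint-space move of the TCP to a pose.
- manip.move_l(position, attitude=None, max_speed=0.15): straight line of the TCP; attitude=None keeps the orientation; max_speed is the mean speed in m/s.
- manip.move_j(angles): joint-space move.
- manip.set_gripper(opening, effort=None): opening from 0.0 (shut) to 1.0 (fully open); effort is the grip in N (None keeps the last); returns when the fingers have stopped.
- manip.dwell(seconds).
- manip.inverse_kinematics(position, orientation): joint angles nearest the present ones, or None.
- manip.grab_frame(name): name is "scene" or "top"; returns (picture, depth): 480x640x3 uint8, red, green, blue; 480x640 float32, m along the optical axis (not along the pixel's ray), 0 where there is no reading.
- manip.get_calibration(name): a dict with "camera_matrix" (3x3 intrinsics, pixels), "R" (3x3) and "t" (3): a world point X has camera coordinates R X + t. Camera axes: x right, y down, z forward; pixel columns grow to the right and rows downward; lengths in m; the calibration is good to about 2 mm. A picture is of the moment at which its call begins. get_calibration takes no time and is no camera call.
A pose or a line that the arm cannot do raises manip.Unreachable and nothing moves.
- manip.sign_off(): hands the job in; it is judged then, once.
Trained networks look in the newest picture that a camera, given by its name, has taken for a name from the list of things; names that differ only in an ending like _2 or _b are one class to them, and where a whole thing is asked for, a point or a joint stands for the part that bears it (a point fixed in the world has none). Each returns a list of dicts, best first, with "confidence" (0 to 1); they miss things now and then, are a little off and sometimes report something else, mostly with a low value. They report only what shows in the picture. A call takes as long as a camera call. They do not tell look-alikes from the thing itself.
- manip.look_for(camera, name): "at" ([x, y, z] in m, in world coordinates, good to about 4 mm: the middle of the surface that is visible of it).
Readings, each from a call of its own:
- manip.current_time(): time.
- manip.current_qpos(): joint angles.
- manip.current_joint_vel(): joint speeds.
- manip.current_joint_torque(): joint torques, N m.
- manip.current_ee_pos(): TCP position.
- manip.current_tcp_rot(): TCP orientation.
- manip.current_force(): force on the tool from outside, world axes, zero at the start.
- manip.current_ft_torque(): the same for the moment, N m.
- manip.current_grip_width(): opening from 0.0 (shut) to 1.0 (fully open).
- manip.current_grip_force(): force on a finger pad.
Only numpy, scipy, OpenCV 4.12 (cv2) and the standard library are available. Lean on these libraries where they do the work, as an engineer would, in place of code of your own. Each camera call takes 0.05 s, during which the arm holds its last target. There are 200 camera calls.

TASK

Pick up the straightedge by its black grip, gather the four glass vials in one row against its flat front face while they are still in front of the three-sided aluminium bay, and with it push all four together into the bay until they stand upright, right up against the rear fence. Then draw the straightedge back out, clear of the bay, and leave it standing on the bench. Touch the vials with nothing but the straightedge, and do not disturb the canister, the eyepiece or the dropper bottle standing around.

Things in the scene. Friction and masses are not known exactly. Their poses are not given: they have to be found in the camera images.
- straightedge: straightedge: a 150 mm length of aluminium angle with an upright black grip, loose, 0.25 kg, standing on the bench. Origin: underside, below the grip's centre; y along its length, +x out of the flat front face (pushing direction), z up. Front face: plane x = +30 mm, 30 mm high, leg 5 mm thick; the 4 mm foot plate behind it reaches back to x = -20 mm.
- grip (a point): centre of the straightedge's grip at 62 mm height, straight above the straightedge's origin, axes as the straightedge. The black grip is 20 mm along x, 24 mm along y and reaches up to 85 mm; grasp it here from above across its 24 mm (fingers closing along y).
- edge_left (a point): the left (+y) lower end of the straightedge's front face, at x = +30, y = +75, z = 0 mm of the straightedge
- edge_right (a point): the right (-y) lower end of the straightedge's front face, at x = +30, y = -75, z = 0 mm of the straightedge
- bay: bay: a low three-sided aluminium fence fixed to the bench, no floor, 25 mm high, 5 mm thick. Origin: on the bench, middle of the rear fence's inner face; +x points into the bay (pushing direction), y along the rear fence, z up. Inside 180 mm wide (y -90 to +90 mm), 60 mm deep: open mouth at x = -60 mm. The vials start before the mouth, at x = -155 to -105, y within 60 mm.
- vial_1: glass vial with green contents and a white stopper, standing upright and loose, 48 mm high, body 24.4 mm across up to 40 mm height, stopper 27.6 mm across above that, about 18 g, tips over if pushed high. One of four alike. Origin: centre of its underside, z up.
- vial_2: glass vial with green contents and a white stopper, standing upright and loose, 48 mm high, body 24.4 mm across up to 40 mm height, stopper 27.6 mm across above that, about 18 g, tips over if pushed high. One of four alike. Origin: centre of its underside, z up.
- vial_3: glass vial with green contents and a white stopper, standing upright and loose, 48 mm high, body 24.4 mm across up to 40 mm height, stopper 27.6 mm across above that, about 18 g, tips over if pushed high. One of four alike. Origin: centre of its underside, z up.
- vial_4: glass vial with green contents and a white stopper, standing upright and loose, 48 mm high, body 24.4 mm across up to 40 mm height, stopper 27.6 mm across above that, about 18 g, tips over if pushed high. One of four alike. Origin: centre of its underside, z up.
- objective_can: bystander: white canister with a black screw lid, 36 mm across, 54 mm high, loose; stands beside the bay. Origin: centre of its underside.
- spare_eyepiece: bystander: black and grey microscope eyepiece, 34 mm across, 44 mm high, loose, standing on its tube beside the vials. Origin: centre of its underside.
- oil_bottle: bystander: small amber dropper bottle with a black cap, 31 mm across, 72 mm high, loose; stands behind the rear fence. Origin: centre of its underside.
Not all that is in view belongs to the job. Leave any blue or red look-alike of the vial_4 alone.

How it is judged:
By the outcome, as a careful person would: the job done as asked, in the order asked, and still so for the second after the job is handed in, with the robot touching nothing.
It also fails if it takes over 45 s, if anything falls off the work surface, if the arm or the gripper's body presses on something with over 40 N, if the wrist force passes 120 N, or if a joint passes its speed limit or range.

## Working session

There is one attempt and no reset: what is moved stays moved. The work goes in short steps, each a Python script; the robot and the scene stay as the last script left them, time stands still between calls to the robot, and variables do not carry over. Pictures are saved under pics/ and viewed, at most 10 in all, crops included, and the job is handed in when it is done.

```bash
mkdir -p pics; ls
cat > h.py <<'E'
import numpy as np, cv2
from bench import manip as m
def shot(cam,fn=None):
    im,d=m.grab_frame(cam)
    if fn: cv2.imwrite('pics/'+fn,cv2.cvtColor(im,cv2.COLOR_RGB2BGR))
    return im,d
def cloud(cam,d):
    c=m.get_calibration(cam);K=np.array(c['camera_matrix']);v,u=np.mgrid[:480,:640]
    P=np.stack([(u-K[0,2])/K[0,0]*d,(v-K[1,2])/K[1,1]*d,d],-1)
    W=(P-np.array(c['t']))@np.array(c['R']); W[d<=0]=np.nan
    return W
def proj(cam,X):
    c=m.get_calibration(cam);p=np.array(c['camera_matrix'])@(np.array(c['R'])@np.array(X)+np.array(c['t']))
    return p[:2]/p[2]
E
python3 - <<'E'
from h import *
for c in ['top','scene']:
    im,d=shot(c,c+'0.png'); np.save(c+'0.npy',d); np.save(c+'0rgb.npy',im)
    k=m.get_calibration(c); print(c,(-np.array(k['R']).T@np.array(k['t'])).round(3), np.array(k['camera_matrix'])[0,0])
    for n in ['straightedge','grip','edge_left','edge_right','bay','vial_1','objective_can','spare_eyepiece','oil_bottle']:
        print(n,[(np.round(r['at'],3).tolist(),round(r['confidence'],2),proj(c,r['at']).round().tolist()) for r in m.look_for(c,n)])
print(m.current_time())
E
```

```text
pics
top [0.333 0.188 1.121] 543.3422865030378
straightedge [([0.481, -0.059, 0.005], 0.7, [424.0, 279.0])]
grip [([0.484, -0.062, 0.003], 0.57, [425.0, 278.0])]
edge_left [([0.488, -0.059, 0.006], 0.88, [424.0, 276.0]), ([0.562, 0.35, 0.02], 0.53, [225.0, 243.0])]
edge_right [([0.486, -0.056, 0.004], 0.85, [422.0, 277.0])]
bay [([0.563, 0.35, 0.018], 0.6, [225.0, 243.0])]
vial_1 [([0.571, 0.2, 0.052], 0.66, [297.0, 234.0]), ([0.498, 0.206, 0.048], 0.63, [295.0, 271.0]), ([0.418, 0.142, 0.049], 0.63, [328.0, 310.0]), ([0.56, 0.35, 0.019], 0.57, [226.0, 244.0]), ([0.598, 0.218, 0.046], 0.5, [288.0, 222.0]), ([0.532, 0.211, 0.049], 0.5, [293.0, 254.0]), ([0.426, 0.236, 0.048], 0.42, [281.0, 307.0])]
objective_can [([0.674, 0.304, 0.049], 0.88, [246.0, 187.0])]
spare_eyepiece [([0.678, 0.206, 0.043], 0.78, [294.0, 185.0])]
oil_bottle [([0.515, 0.41, 0.076], 0.76, [190.0, 262.0])]
scene [ 0.045 -0.38   0.48 ] 474.7201954049609
straightedge [([0.483, -0.065, 0.006], 0.59, [386.0, 354.0])]
grip [([0.478, -0.062, 0.01], 0.62, [382.0, 353.0]), ([0.602, 0.21, 0.041], 0.2, [314.0, 242.0])]
edge_left [([0.485, -0.068, 0.005], 0.79, [388.0, 355.0])]
edge_right [([0.478, -0.069, 0.002], 0.59, [385.0, 359.0])]
bay [([0.551, 0.351, 0.014], 0.86, [250.0, 239.0])]
vial_1 [([0.49, 0.198, 0.032], 0.93, [274.0, 270.0]), ([0.53, 0.206, 0.036], 0.92, [287.0, 259.0]), ([0.564, 0.196, 0.03], 0.74, [305.0, 257.0]), ([0.421, 0.233, 0.029], 0.74, [231.0, 278.0]), ([0.602, 0.208, 0.045], 0.7, [315.0, 241.0]), ([0.408, 0.132, 0.032], 0.63, [260.0, 305.0])]
objective_can [([0.671, 0.305, 0.042], 0.66, [307.0, 216.0])]
spare_eyepiece [([0.672, 0.203, 0.031], 0.67, [341.0, 236.0])]
oil_bottle [([0.51, 0.403, 0.039], 0.73, [218.0, 227.0])]
1.0
```

Run:
```python
import cv2
t=cv2.imread('pics/top0.png')[160:340,170:490]
s=cv2.imread('pics/scene0.png')[180:400,180:480]
cv2.imwrite('pics/c1.png',cv2.resize(t,None,fx=2.5,fy=2.5,interpolation=2))
cv2.imwrite('pics/c2.png',cv2.resize(s,None,fx=2.6,fy=2.6,interpolation=2))
```

```text
(no output)
```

View pics/c1.png

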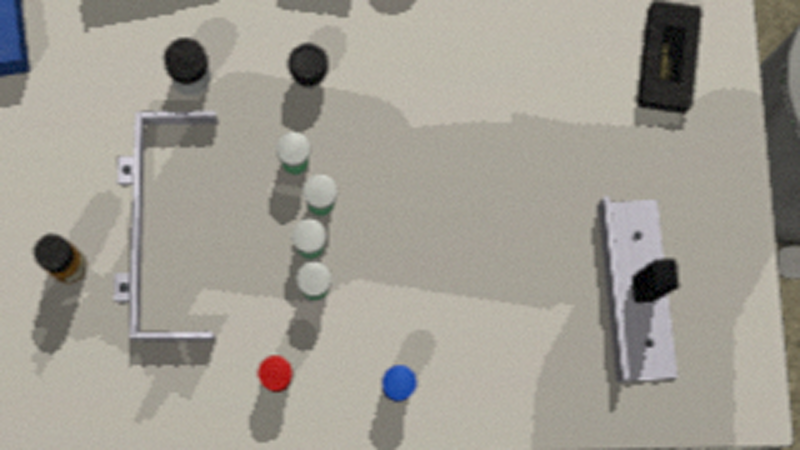

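View pics/c2.png

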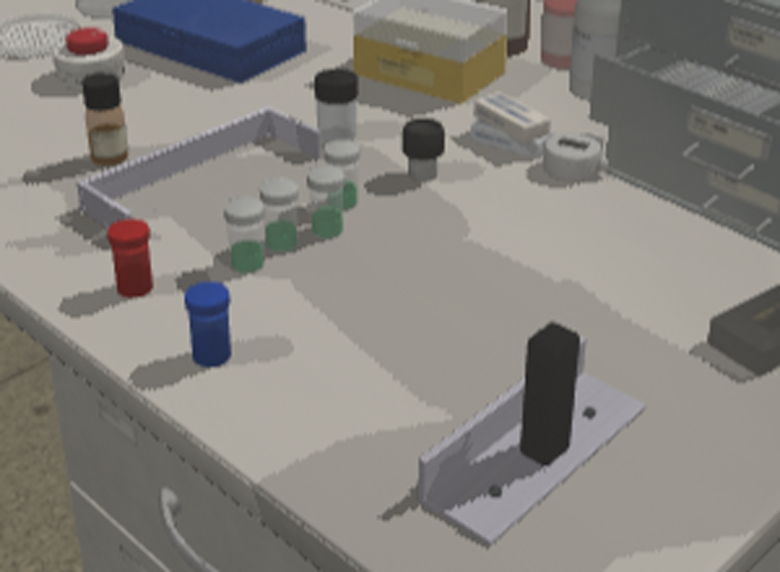

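The top crop shows the four white-stoppered green vials at (294,150), (320,190), (310,237) and (314,278). The red one (275,373) and the blue one (399,383) are look-alikes and stay put. The straightedge is at (640,290), with its front face toward the bay on the left. The crop is already enlarged, so it confirms which vials are meant. Next I'll measure from the depth images.

Run:
```python
from h import *
def mar(P):
    r=cv2.minAreaRect((P[:,:2]*1000).astype(np.float32)); return cv2.boxPoints(r).round(0).tolist(),np.round(r[1],0)
for c in ['top','scene']:
    W=cloud(c,np.load(c+'0.npy')); I=np.load(c+'0rgb.npy').astype(int)
    def sel(x0,x1,y0,y1,z0,z1): 
        w=W; return (w[...,0]>x0)&(w[...,0]<x1)&(w[...,1]>y0)&(w[...,1]<y1)&(w[...,2]>z0)&(w[...,2]<z1)
    b=sel(.35,.6,.0,.4,-.01,.002)|sel(.45,.6,.05,.15,-.02,.02); print(c,'bench z',np.median(W[sel(.45,.6,.03,.15,-.02,.02)][:,2]).round(4))
    k=sel(.38,.6,-.15,.02,.022,.036)&(I.sum(-1)>300); P=W[k]; print('leg top',len(P),mar(P),np.percentile(P[:,2],[5,50,95]).round(4))
    k=sel(.38,.6,-.15,.02,.0025,.007)&(I.sum(-1)>300); print('foot',k.sum(),mar(W[k]))
    k=sel(.38,.6,-.15,.02,.078,.095); print('grip top',k.sum(),mar(W[k]),W[k].mean(0).round(4)) if k.any() else 0
    k=sel(.42,.69,.27,.385,.018,.03)&(I.sum(-1)>300); P=W[k]; print('bay',k.sum(),np.percentile(P[:,2],[5,50,95]).round(4))
    q=P[(P[:,0]>.47)&(P[:,0]<.62)]; print(' rear y fit',np.polyfit(q[:,0],q[:,1],1).round(4), 'y range at mid',np.percentile(q[:,1]-np.polyval(np.polyfit(q[:,0],q[:,1],1),q[:,0]),[2,98]).round(4))
    for lo,hi in ((.42,.5),(.6,.69)):
        q=P[(P[:,0]>lo)&(P[:,0]<hi)&(P[:,1]<.345)]; print(' side',len(q),np.polyfit(q[:,1],q[:,0],1).round(4) if len(q)>5 else '',q.min(0).round(4),q.max(0).round(4))
    if c=='top':
      k=sel(.45,.64,.15,.26,.042,.056).astype(np.uint8); n,L,st,_=cv2.connectedComponentsWithStats(k)
    else:
      k=sel(.45,.64,.15,.26,.0465,.056).astype(np.uint8); n,L,st,_=cv2.connectedComponentsWithStats(k)
    for i in range(1,n):
        if st[i,4]>8:
            P=W[L==i]; print(' vial',st[i,4],((P.min(0)+P.max(0))/2).round(4),(P.max(0)-P.min(0)).round(4),P.mean(0).round(4))
```

```text
top bench z -0.0001
leg top 232 ([[414.0, -40.0], [416.0, -78.0], [565.0, -70.0], [563.0, -32.0]], array([149.,  38.])) [0.0238 0.0294 0.033 ]
foot 1547 ([[380.0, -150.0], [600.0, -150.0], [600.0, 20.0], [380.0, 20.0]], array([170., 220.]))
grip top 129 ([[477.0, -57.0], [478.0, -77.0], [502.0, -77.0], [502.0, -56.0]], array([25., 20.])) [ 0.4891 -0.0661  0.0846]
bay 415 [0.0193 0.0241 0.0277]
 rear y fit [-0.0113  0.3574] y range at mid [-0.0025  0.0031]
 side 68 [0.0069 0.4544] [0.4544 0.288  0.0181] [0.4588 0.3446 0.0297]
 side 87 [-0.1419  0.6888] [0.6386 0.286  0.0182] [0.6786 0.3443 0.029 ]
 vial 142 [0.6045 0.2209 0.0473] [0.0268 0.0245 0.0099] [0.6042 0.2207 0.0479]
 vial 145 [0.5686 0.1991 0.0478] [0.0268 0.0245 0.0104] [0.5685 0.1992 0.0482]
 vial 148 [0.5318 0.2088 0.0477] [0.0255 0.0263 0.0101] [0.5318 0.2086 0.048 ]
 vial 153 [0.497  0.2053 0.0481] [0.0261 0.0261 0.0121] [0.4969 0.2053 0.0483]
scene bench z 0.0003
leg top 318 ([[413.0, -38.0], [414.0, -45.0], [565.0, -40.0], [564.0, -33.0]], array([151.,   7.])) [0.0227 0.029  0.0309]
foot 1309 ([[414.0, 15.0], [415.0, -150.0], [592.0, -148.0], [590.0, 17.0]], array([177., 165.]))
grip top 207 ([[477.0, -56.0], [478.0, -77.0], [503.0, -76.0], [502.0, -55.0]], array([25., 21.])) [ 0.4872 -0.0681  0.0836]
bay 525 [0.0186 0.0237 0.0267]
 rear y fit [-0.0105  0.3575] y range at mid [-0.0034  0.0042]
 side 56 [0.0127 0.453 ] [0.4542 0.2876 0.0205] [0.4607 0.3443 0.0266]
 side 142 [-0.6178  0.8485] [0.6375 0.287  0.018 ] [0.6888 0.3436 0.0299]
 vial 81 [0.6047 0.2226 0.0484] [0.0265 0.0284 0.0036] [0.6043 0.2212 0.0487]
 vial 93 [0.5687 0.2006 0.0486] [0.0276 0.0278 0.0039] [0.5682 0.1989 0.0488]
 vial 100 [0.5315 0.2096 0.0488] [0.0263 0.0262 0.0046] [0.5317 0.2086 0.0486]
 vial 107 [0.4977 0.2067 0.0487] [0.0285 0.0287 0.0043] [0.497  0.2057 0.0485]
```

Run:
```python
from h import *
for c in ['top','scene']:
    W=cloud(c,np.load(c+'0.npy')); I=np.load(c+'0rgb.npy').astype(int); x,y,z=W[...,0],W[...,1],W[...,2]
    k=(x>.38)&(x<.60)&(y>-.13)&(y<0)&(z>.02)&(z<.036)&(I.sum(-1)>330)&(abs(x-.49)>.02)
    P=W[k]; vx=cv2.fitLine((P[:,:2]*1000).astype(np.float32),cv2.DIST_HUBER,0,.01,.01).ravel(); print(c,'leg',len(P),vx, 'slope',vx[1]/vx[0])
    y49=vx[3]+(490-vx[2])*vx[1]/vx[0]; print('leg y at x=490',y49)
    k=(x>.38)&(x<.60)&(y>-.14)&(y<-.045)&(z>.002)&(z<.008)&(I.sum(-1)>300)&(I[...,2]>I[...,0])
    P=W[k]
    E=[]
    for x0 in np.arange(.42,.56,.01):
        q=P[(P[:,0]>x0)&(P[:,0]<x0+.01)]
        if len(q)>3:E.append((x0+.005,np.percentile(q[:,1],5)))
    E=np.array(E); print('foot back edge',E.round(3).tolist(),np.polyfit(E[:,0],E[:,1],1))
for z in [.05]:
  for th in [0,.05]:
    for s in (1,-1):
      n=np.array([-np.sin(th),np.cos(th),0]); ty=s*np.cross([0,0,1],n); tz=np.array([0,0,-1.]); R=np.c_[np.cross(ty,tz),ty,tz]
      for p in ([.49,-.067,.15],[.549,-.03,.05],[.549,.295,.05]):
        q=m.inverse_kinematics(p,R); print(s,th,p,None if q is None else np.round(q,2))
```

```text
top leg 171 [ 9.991827e-01  4.042144e-02  4.864439e+02 -3.908187e+01] slope 0.040454503
leg y at x=490 -38.93801
foot back edge [[0.425, -0.086], [0.435, -0.085], [0.445, -0.086], [0.455, -0.084], [0.465, -0.084], [0.475, -0.084], [0.485, -0.071], [0.495, -0.057], [0.505, -0.065], [0.515, -0.081], [0.525, -0.081], [0.535, -0.08], [0.545, -0.08], [0.555, -0.081], [0.565, -0.079]] [ 0.0503929  -0.10398247]
scene leg 217 [ 9.9914801e-01  4.1270904e-02  4.7234125e+02 -4.0970276e+01] slope 0.041306097
leg y at x=490 -40.24086
foot back edge [[0.425, -0.088], [0.435, -0.088], [0.445, -0.088], [0.455, -0.087], [0.465, -0.086], [0.475, -0.086], [0.485, -0.086], [0.495, -0.086], [0.505, -0.085], [0.515, -0.084], [0.525, -0.084], [0.535, -0.083], [0.545, -0.083], [0.555, -0.082], [0.565, -0.081]] [ 0.04909527 -0.10937053]
1 0 [0.49, -0.067, 0.15] None
1 0 [0.549, -0.03, 0.05] None
1 0 [0.549, 0.295, 0.05] [ 0.42  0.7   1.57 -0.    0.86 -2.72]
-1 0 [0.49, -0.067, 0.15] [-0.23  0.36  1.87 -0.    0.91 -0.23]
-1 0 [0.549, -0.03, 0.05] [-0.14  0.6   1.78 -0.    0.76 -0.14]
-1 0 [0.549, 0.295, 0.05] [ 0.42  0.7   1.57 -0.    0.86  0.42]
1 0.05 [0.49, -0.067, 0.15] [-0.23  0.36  1.87 -0.    0.91  2.86]
1 0.05 [0.549, -0.03, 0.05] None
1 0.05 [0.549, 0.295, 0.05] [ 0.42  0.7   1.57 -0.    0.86 -2.77]
-1 0.05 [0.49, -0.067, 0.15] [-0.23  0.36  1.87 -0.    0.91 -0.28]
-1 0.05 [0.549, -0.03, 0.05] [-0.14  0.6   1.78 -0.    0.76 -0.19]
-1 0.05 [0.549, 0.295, 0.05] [ 0.42  0.7   1.57 -0.    0.86  0.37]
```

```bash
cat >> h.py <<'E'
def R(th):
    n=np.array([-np.sin(th),np.cos(th),0]); ty=-np.cross([0,0,1],n); tz=np.array([0,0,-1.]); return np.c_[np.cross(ty,tz),ty,tz]
E
python3 - <<'E'
from h import *
m.move_ptp([.49,-.067,.15],R(.044))
m.move_l([.49,-.067,.043],max_speed=.08)
m.set_gripper(0.0,60)
print(m.current_grip_width(),m.current_grip_force(),m.current_force())
m.move_l([.49,-.067,.053],max_speed=.05)
shot('scene','grasp.png'); im,d=shot('top'); 
print(m.current_force(),m.current_ee_pos(),m.current_time())
W=cloud('scene',shot('scene')[1])
x,y,z=W[...,0],W[...,1],W[...,2]
k=(x>.40)&(x<.58)&(y>-.07)&(y<-.01)&(z>.025)&(z<.045)&((x<.44)|(x>.54))
P=W[k]; t=[]
for x0 in np.arange(.41,.57,.01):
    q=P[(P[:,0]>x0)&(P[:,0]<x0+.01)]
    if len(q)>2: t.append((round(x0+.005,3),q[:,1].mean().round(4),np.percentile(q[:,2],95).round(4)))
print(t)
E
```

```text
0.27387500772153955 59.23551678657532 [0.12587425 0.23623316 3.96573475]
[ 0.41739718  0.23467205 -2.750762  ] [ 0.48989941 -0.06697077  0.05294003] 5.7167
[(np.float64(0.415), np.float64(-0.0425), np.float64(0.0405)), (np.float64(0.425), np.float64(-0.0424), np.float64(0.0404)), (np.float64(0.435), np.float64(-0.0422), np.float64(0.0407))]
```

View pics/grasp.png

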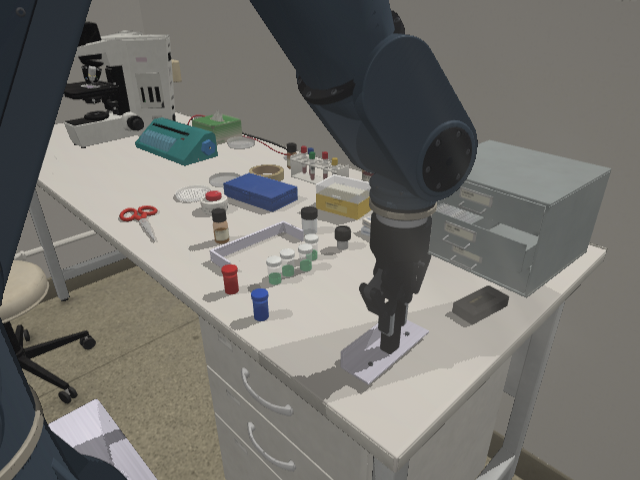

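```bash
cat >> h.py <<'E'
def P(y,z=.0436): return [.549+.011*(y-.348),y,z]
E
python3 - <<'E'
from h import *
m.move_l(P(.08,.053),R(-.011),max_speed=.12)
m.move_l(P(.09),max_speed=.06)
print(m.current_force())
m.move_l(P(.15),max_speed=.06)
m.move_l(P(.198),max_speed=.035)
print(m.current_force(),m.current_time())
im,d=shot('scene'); s=im[180:330,190:400,::-1]
cv2.imwrite('pics/gath.png',cv2.resize(s,None,fx=3.5,fy=3.5,interpolation=2))
im,d=shot('top'); cv2.imwrite('pics/gatht.png',cv2.resize(im[160:340,170:490,::-1],None,fx=2.4,fy=2.4,interpolation=2))
E
```

```text
[ 0.53861969 -0.43945628 -1.58101055]
[-0.14024993 -0.13276964 -1.234015  ] 10.275
```

View pics/gath.png

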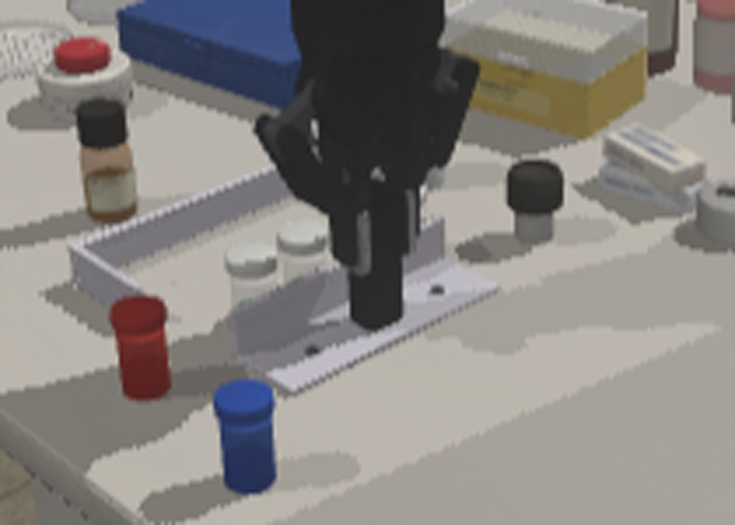

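View pics/gatht.png

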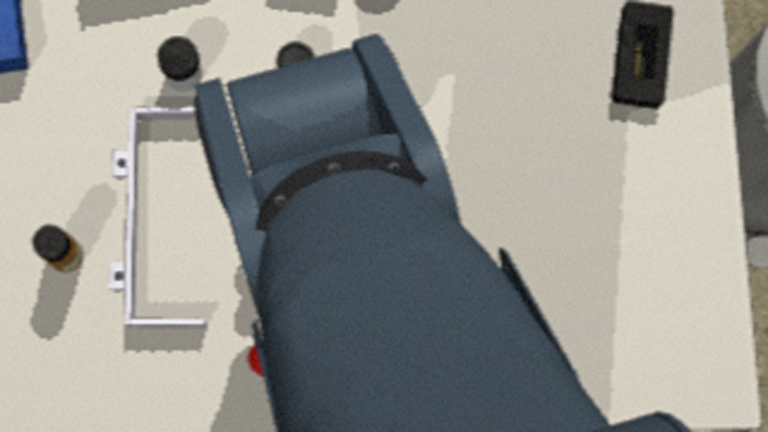

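Two of the vials show upright against the face, at (250,270) and (303,245), and a third stopper peeks out at (430,175). The rest is hidden by the gripper. The bay mouth is still ahead of the row, so I'll push in while watching the force.

Run:
```python
from h import *
m.move_l(P(.288),max_speed=.035); f0=m.current_force(); print(f0)
y=.288; log=[]
while y<.300:
    y+=.0008; m.move_l(P(y),max_speed=.02); f=m.current_force(); log.append((round(y,4),f.round(1).tolist() if hasattr(f,'round') else f))
    if f[1]<-4 : break
print(log,m.current_ee_pos(),m.current_time())
im,d=shot('scene'); s=im[180:330,190:400,::-1]
cv2.imwrite('pics/in.png',cv2.resize(s,None,fx=3.5,fy=3.5,interpolation=2))
```

```text
[-0.27916425 -0.21745017 -1.48375146]
[(0.2888, [0.3, 0.3, -2.4]), (0.2896, [-0.9, 0.3, -1.6]), (0.2904, [0.5, 0.1, -2.5]), (0.2912, [-0.1, 0.1, -1.7]), (0.292, [-0.1, -0.8, -2.8]), (0.2928, [0.5, 0.2, -2.2]), (0.2936, [-0.0, -0.2, -2.3]), (0.2944, [-0.5, 0.5, -2.9]), (0.2952, [-0.6, -0.6, -1.3]), (0.296, [0.2, -5.6, 0.3])] [0.54840455 0.2954056  0.04361022] 15.6
```

View pics/in.png

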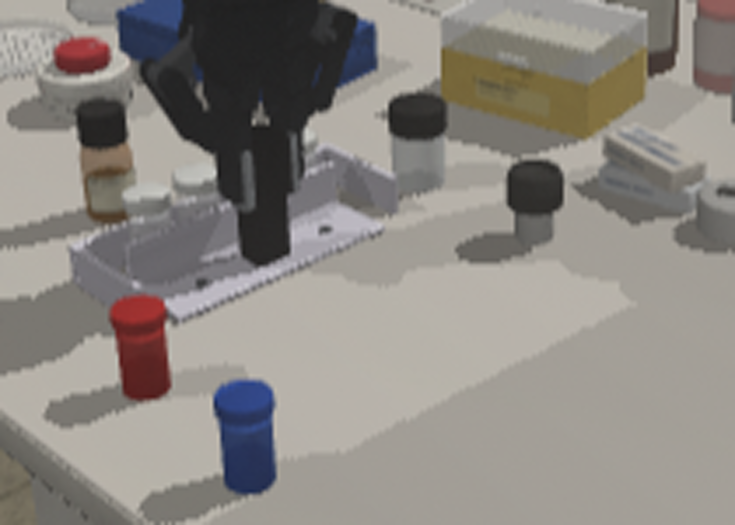

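Three stoppers show upright along the rear fence, and first contact came at 5.6 N. I'll press slightly more so all four seat, check the moment for skew, and draw back.

Run:
```python
from h import *
y=.296; print(m.current_ft_torque(),m.current_force())
while y<.299:
    y+=.0005; m.move_l(P(y),max_speed=.02); f=m.current_force(); t=m.current_ft_torque(); print(round(y,4),np.round(f,1),np.round(t,2))
    if f[1]<-14: break
m.move_l(P(.28),max_speed=.03)
m.move_l(P(.15),max_speed=.08)
m.move_l(P(.15,.045),max_speed=.03)
print(m.current_force(),m.current_time())
im,d=shot('scene'); W=cloud('scene',d); s=im[170:330,190:400,::-1]
cv2.imwrite('pics/out.png',cv2.resize(s,None,fx=3.5,fy=3.5,interpolation=2))
x,yy,z=W[...,0],W[...,1],W[...,2]
k=((x>.46)&(x<.64)&(yy>.2)&(yy<.37)&(z>.0455)&(z<.056)).astype(np.uint8)
n,L,st,_=cv2.connectedComponentsWithStats(k)
for i in range(1,n):
    if st[i,4]>8: Q=W[L==i]; print(st[i,4],Q.mean(0).round(4),np.ptp(Q,axis=0).round(4))
```

```text
[-0.92259357  0.04351087  0.13448817] [-0.17723758 -4.8050901  -0.48792014]
0.2965 [-0.1 -6.4  0.5] [-1.39  0.05  0.2 ]
0.297 [  0.2 -10.5   2. ] [-1.95  0.1   0.07]
0.2975 [ -1.1 -12.7   3.5] [-2.46  0.09  0.16]
0.298 [ -0.6 -15.9   3.9] [-2.92  0.1   0.1 ]
[-0.3327705  -0.1381367  -1.72490267] 19.425
69 [0.6049 0.3354 0.0486] [0.0277 0.026  0.0057]
74 [0.5687 0.3357 0.0487] [0.0273 0.0293 0.0051]
85 [0.5325 0.3371 0.0485] [0.0279 0.0275 0.0053]
87 [0.4975 0.3368 0.0484] [0.0272 0.032  0.0056]
```

View pics/out.png

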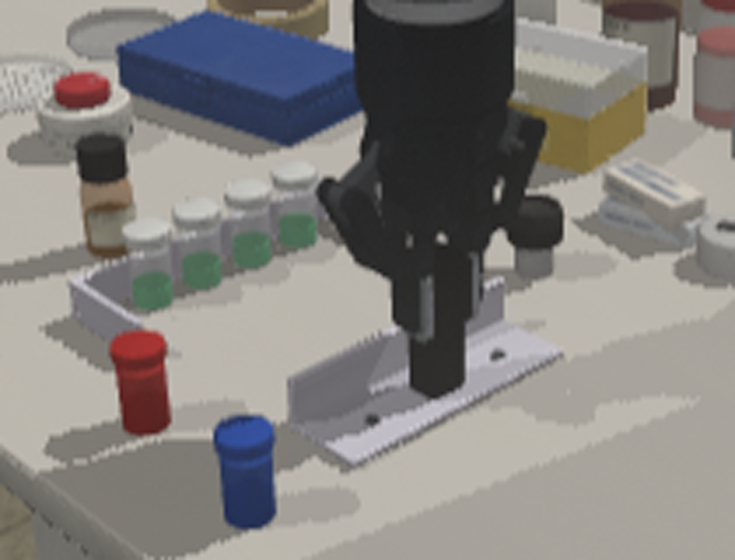

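All four vials stand upright in a row along the rear fence: in the crop their stoppers are at (147,235), (197,212), (248,192) and (294,176). Their depth positions line up with the fence slope. Now I'll set the straightedge down and release it.

Run:
```python
from h import *
for z in (.0436,.0432,.0428,.0425):
    m.move_l(P(.15,z),max_speed=.02); f=m.current_force(); print(z,np.round(f,1))
    if f[2]>2: break
m.set_gripper(.75)
m.dwell(.3)
m.move_l(P(.15,.16),max_speed=.08)
m.move_ptp([.30,-.05,.3],R(-.011))
im,d=shot('top'); W=cloud('top',d); x,yy,z=W[...,0],W[...,1],W[...,2]
cv2.imwrite('pics/end.png',cv2.resize(im[140:340,170:490,::-1],None,fx=2.5,fy=2.5,interpolation=2))
k=((x>.46)&(x<.64)&(yy>.3)&(yy<.37)&(z>.042)&(z<.056)).astype(np.uint8)
n,L,st,_=cv2.connectedComponentsWithStats(k)
for i in range(1,n):
    if st[i,4]>8: Q=W[L==i]; print(st[i,4],Q.mean(0).round(4))
for c in ['objective_can','spare_eyepiece','oil_bottle','grip']: print(c,[np.round(r['at'],3).tolist() for r in m.look_for('top',c)[:1]])
print(m.current_time(),m.current_force())
```

```text
0.0436 [-0.6  0.7 -1.8]
0.0432 [-2.3 -0.  -1. ]
0.0428 [-2.1 -1.2  4.9]
144 [0.6054 0.3358 0.0478]
145 [0.5697 0.3364 0.0478]
150 [0.533  0.3369 0.0478]
153 [0.4985 0.3372 0.0476]
objective_can [[0.674, 0.304, 0.049]]
spare_eyepiece [[0.562, 0.352, 0.017]]
oil_bottle [[0.511, 0.407, 0.075]]
grip [[0.538, 0.154, 0.001]]
24.1667 [ 0.35942575  0.42425411 -0.30222311]
```

View pics/end.png

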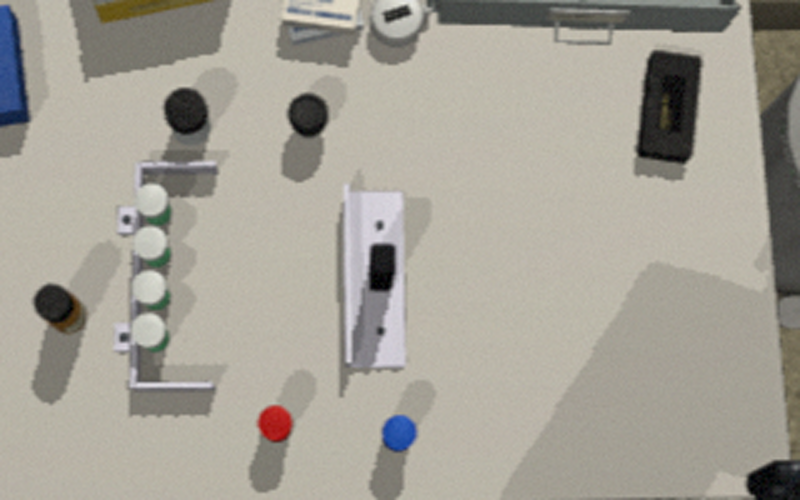

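The final view shows the four vials in a row at the rear fence (152,200 to 150,330). The straightedge stands clear at (380,280), and the bystanders and look-alikes have not moved.

```bash
python3 -c "
from bench import manip as m
print(m.sign_off())"
```

```text
the job is handed in; nothing more can be done
None
```

The job is handed in after about 24 s of the 45 s allowed: all four vials stand upright against the rear fence, the straightedge is left standing clear of the bay, and the bystanders and look-alikes are where they were.

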